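Point out the ordered cheese and mark it

TASK

A customer has chosen the red-waxed cheese on the dark board. Point it out: hold the fingertips a few centimetres above the middle of its top for two seconds, without touching it, and point at no other cheese. Then gently push the blue marker along its rail with the outside of the fingers, without gripping it, until it stands squarely in front of the red cheese, and leave the cheeses and the knife untouched.

Things in the scene. Friction and masses are not known exactly. Their poses are not given: they have to be found in the camera images.
- board: dark end-grain wooden board, 340 mm (its x) by 600 mm (its y), fixed on the table, turned up to 0.2 rad. Origin at the centre of its underside, z up; its top is at z = 30 mm. The three cheeses stand on it in a row along y, in any order, about 120 mm apart, centred 30 to 60 mm from its middle towards the robot (-x)
- red_cheese: the cheese to point at: a loose round cheese in red wax with a small pale disc on top, 80 mm diameter, 45 mm high, 0.25 kg. Origin at the centre of its underside, z up; its x and y axes are parallel to the board's, so y runs along the rail. It is always at least 40 mm farther along +y than the marker's start.
- red_top (a point): centre of the flat top of the red cheese, 45 mm above its underside
- black_cheese: bystander: a loose round cheese of the same size as the red one, in black wax, with a pale disc on top. Origin at the centre of its underside
- yellow_cheese: bystander: a loose block of yellow cheese with orange-brown rind on two sides, 60 by 60 mm, 55 mm high. Origin at the centre of its underside
- knife: bystander: cheese knife with black handle and steel blade, 250 mm long, 28 mm wide, 18 mm high, lying about parallel to the rail near the board's edge nearest the robot. Origin on its underside, near the junction of handle and blade
- rail_mid (a point): middle of the top of the aluminium rail fixed on the board (board x = +75 mm, y = 0, z = 42 mm). The rail runs along the board's y: 24 mm wide, 500 mm long, 12 mm high; at each end (y = -247 and +247 mm) a dark steel stop 36 mm (x) by 12 mm (y), rises 24 mm above the board
- marker (a joint): how far the blue marker has slid along the rail, in m, 0 to 0.40, growing along the board's +y; at value v its centre is at board y = v - 0.20. It starts parked near the low end (0.03 to 0.06). It stays where it is left; sliding takes about 2 N
- marker_top (a point): centre of the top of the blue plastic marker, 91 mm above the table. Block 36 mm (board x) by 30 mm (board y), 48 mm high, from 1 mm above the rail up, with flat faces on its two y sides, 15 mm from its centre; a pointed nose on its -x side reaches 34 mm from the centre towards the cheeses, up to 31 mm wide. It only slides along the rail
Mind the look-alikes: they are no part of the job. Of the things like the red_cheese, leave any that is purple or turquoise; of the rest the larger one is meant.

How it is judged:
By the outcome, as a careful person would: the job done as asked, in the order asked, and still so for the second after the job is handed in, with the robot touching nothing.
It also fails if it takes over 56 s, if anything falls off the work surface, if the arm or the gripper's body presses on something with over 40 N, if the wrist force passes 120 N, or if a joint passes its speed limit or range.

ROBOT

A 6-joint arm with a two-finger parallel gripper is mounted at the origin on the work surface. World frame = base frame: x ahead of the robot, y to its left, z up, the work surface at z = 0. Lengths are in m, angles in rad, forces in N, time in s.
With the tool pointing down it reaches from about 0.275 to 0.825 m from the base axis. Payload 4.9 kg.
Tool frame: the origin (TCP) lies between the finger pads, 19 mm behind the fingertips; this is the grasp point; z points along the fingers, y is the line along which they close (so a half turn about z gives the same grasp; the last joint's range is limited). The gripper opens to 85 mm and grips with 20 to 120 N. Pads are 22 mm wide; open, the fingers measure 114 mm over their backs; the gripper's body (76 mm by 85 mm) begins 54 mm behind the grasp point. The pads swing forward as they close: fully open they stand 13 mm farther back than shut.
Start: joints at [-1.452, 0.326, -0.193, 1.052, 0, 1.437], TCP at [0.138, -0.533, 0.25] pointing down, gripper open.
Joint ranges: [-2.65, 2.65], [-0.97, 1.79], [-1.3, 1.35], [-1.93, 2.1], [-1.47, 1.37], [-3.14, 3.14]. Speed limits (rad/s): [2.57, 2.57, 3.14, 3.14, 3.14, 3.14].

INTERFACE

Orientations are given as a 3x3 rotation matrix whose columns are the frame's x, y, z axes.
In Python, from rig import ctrl, eyes, find_in, cut_out gives the robot as it stands.
- The arm moves only by the shell command python3 -m inch 'ROWS' [FORCE]. ROWS is JSON, a list that holds one entry, the list of rows, each a list of 7 numbers: the shift along the tool's x, y, z in units of 2 cm (1.0 is 2 cm), then the turn, a rotation vector about the tool's x, y, z in units of 5 degrees (1.0 is 5 degrees), then the opening, from -1 (shut) to 1 (fully open). A call has 1 to 12 rows; each row shifts and turns the commanded pose from where the row before left it, along the tool's axes as they then stand; what a row does not reach is not made up. A row lasts 1/10 s, in which the tool goes at most 50 mm and 8.59 degrees, less where a joint would pass 70% of its speed; a pose out of reach is approached as far as the arm can. A call with a number of a shift or a turn outside -1 to 1 is refused whole. A call with a gripper value outside its range is refused whole. The fingers move at their own pace and stop on an object; FORCE is the grip in N (left out, the last holds). Time passes only in rows, so rows that do not move let the fingers close. It gives the time, the measured TCP pose, the force, the opening and the grip force at its end, in the units of the state.
- ctrl.get_obs(): the state, without advancing time (a new reading comes with each control period).
- eyes.read_camera(name): name is "scene" or "top"; returns the picture (400x640x3 uint8, red, green, blue); there is no depth.
- eyes.get_calibration(name): a dict with "fx", "fy", "cx", "cy" (pixels), "origin" and "rotation" of the camera in the world. Camera axes: x right, y down, z forward; pixel columns grow to the right and rows downward; lengths in m; the calibration is good to about 2 mm. A picture is of the moment at which its call begins. get_calibration takes no time and is no camera call.
- ctrl.close_job(): hands the job in; it is judged then, once.
Trained networks look in the newest picture that a camera, given by its name, has taken for a name from the list of things; names that differ only in an ending like _2 or _b are one class to them, and where a whole thing is asked for, a point or a joint stands for the part that bears it (a point fixed in the world has none). Each returns a list of dicts, best first, with "score" (0 to 1); they miss things now and then, are a little off and sometimes report something else, mostly with a low value. They report only what shows in the picture. A call takes as long as a camera call. They do not tell look-alikes from the thing itself.
- find_in(camera, name): "bbox" ([left, top, width, height] in pixels, round what is visible of it).
- cut_out(camera, name): "pixels" (400x640 bool, what is visible of it) and "bbox" ([left, top, width, height] in pixels, round what is visible of it).
The state is a dict: "time_s": time; "q": joint angles; "qvel": joint speeds; "joint_efforts": joint torques, N m; "ee_pos": TCP position; "tcp_rot": TCP orientation; "wrist_force": force on the tool from outside, world axes, zero at the start; "wrist_torque": the same for the moment, N m; "finger_gap": opening from 0.0 (shut) to 1.0 (fully open); "grip_force": force on a finger pad.
Only numpy, scipy, OpenCV 4.12 (cv2) and the standard library are available. Lean on these libraries where they do the work, as an engineer would, in place of code of your own. Each camera call takes 0.05 s, during which the arm holds its last target. There are 200 camera calls.

## Working session

There is one attempt and no reset: what is moved stays moved. The work goes in short steps, Python scripts to look and compute and a shell command to move; the robot and the scene stay as the last step left them, time stands still between calls to the robot, and variables do not carry over. Pictures are saved under pics/ and viewed, at most 10 in all, crops included, and the job is handed in when it is done.

```bash
mkdir -p pics
cat > h.py <<'E'
import numpy as np, cv2
from rig import ctrl, eyes, find_in, cut_out
def ray(cam,u,v,z):
    c=eyes.get_calibration(cam);R=np.array(c["rotation"]);o=np.array(c["origin"])
    d=R@np.array([(u-c["cx"])/c["fx"],(v-c["cy"])/c["fy"],1]);return o+d*(z-o[2])/d[2]
def proj(cam,p):
    c=eyes.get_calibration(cam);R=np.array(c["rotation"]);q=R.T@(np.array(p)-np.array(c["origin"]))
    return np.array([c["fx"]*q[0]/q[2]+c["cx"],c["fy"]*q[1]/q[2]+c["cy"]])
E
python3 - <<'E'
from h import *
np.set_printoptions(precision=3,suppress=True)
ims=[]
for c in("scene","top"):
    im=eyes.read_camera(c);cv2.imwrite(f"pics/{c}0.png",im[:,:,::-1]);k=eyes.get_calibration(c);print(c,k["origin"],k["fx"],np.array(k["rotation"]).tolist())
    for n in("red_cheese","black_cheese","yellow_cheese","knife","marker","board"):
        print(n,[(round(d["score"],2),np.round(d["bbox"]).tolist()) for d in find_in(c,n)][:4])
s=ctrl.get_obs();print(s["ee_pos"],s["tcp_rot"],s["finger_gap"],s["time_s"])
E
```

```text
scene [1.203 0.874 0.889] 477.69477101997046 [[-0.7457714986141519, 0.38705222787109816, -0.5422319104910936], [0.6658509837564223, 0.45946400002880305, -0.5878225073167382], [0.021618031487779278, -0.7994269232253511, -0.6003742625538189]]
red_cheese [(0.82, [432.0, 247.0, 25.0, 23.0]), (0.77, [398.0, 202.0, 18.0, 18.0]), (0.66, [242.0, 262.0, 33.0, 39.0]), (0.6, [332.0, 212.0, 28.0, 27.0])]
black_cheese [(0.67, [310.0, 196.0, 27.0, 24.0])]
yellow_cheese [(0.72, [273.0, 174.0, 30.0, 36.0])]
knife [(0.82, [316.0, 185.0, 66.0, 36.0])]
marker [(0.54, [236.0, 185.0, 18.0, 24.0])]
board [(0.56, [187.0, 159.0, 230.0, 149.0]), (0.35, [316.0, 185.0, 65.0, 37.0])]
top [0.337 0.09  0.96 ] 369.97507742942315 [[0.02708620484976384, -0.9822955052424127, 0.18536957109350563], [-0.9994814102792073, -0.023381984828696176, 0.022140309206459388], [-0.017414017719171972, -0.18587313728999205, -0.982419426121477]]
red_cheese [(0.94, [256.0, 288.0, 28.0, 25.0]), (0.87, [286.0, 94.0, 29.0, 33.0]), (0.7, [184.0, 259.0, 25.0, 22.0]), (0.57, [274.0, 202.0, 33.0, 27.0])]
black_cheese [(0.86, [314.0, 193.0, 30.0, 44.0]), (0.28, [393.0, 148.0, 21.0, 26.0])]
yellow_cheese [(0.57, [370.0, 188.0, 26.0, 32.0])]
knife [(0.82, [279.0, 244.0, 102.0, 19.0])]
marker [(0.83, [390.0, 150.0, 23.0, 24.0])]
board [(0.9, [228.0, 129.0, 247.0, 146.0]), (0.53, [278.0, 247.0, 102.0, 20.0])]
[ 0.138 -0.533  0.25 ] [[ 0.968  0.25   0.   ]
 [ 0.25  -0.968 -0.   ]
 [ 0.     0.    -1.   ]] 1.0022916565562954 0.7
```

View pics/scene0.png

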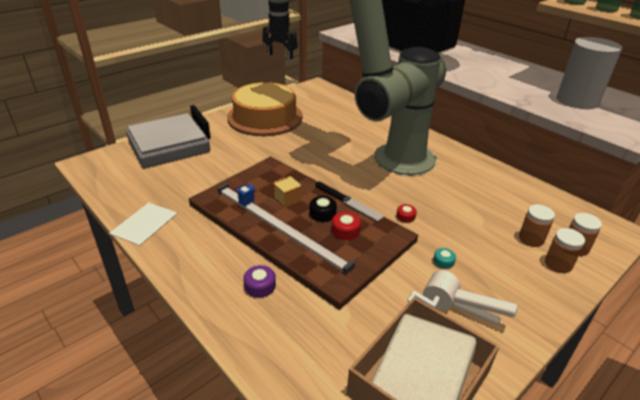

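View pics/top0.png

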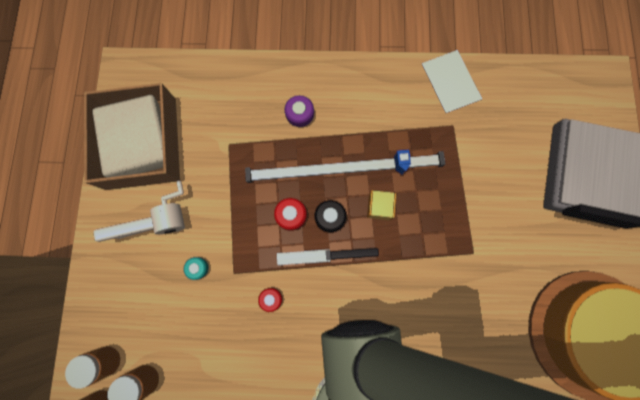

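The scene: red_cheese candidates in the top view are large red on the board (291,213), purple (299,110), turquoise (195,268), and small red off the board (270,300). I choose (291,213): it's the larger red and stands on the board. The marker is at (403,161), the black cheese at (330,215), the yellow block at (383,204), and the rail runs from (249,175) to (442,160).

```bash
cat > meas.py <<'E'
from h import *
np.set_printoptions(precision=4,suppress=True)
def cen(cam,m,z):
    v,u=np.nonzero(m);return ray(cam,u.mean(),v.mean(),z),(u.mean(),v.mean()),len(u)
def board():
    im=eyes.read_camera("top");d=cut_out("top","board")[0];m=d["pixels"].astype(np.uint8)
    cs,_=cv2.findContours(m,cv2.RETR_EXTERNAL,cv2.CHAIN_APPROX_NONE);c=max(cs,key=cv2.contourArea)[:,0]
    P=np.array([ray("top",u,v,.03)[:2] for u,v in c]);r=cv2.minAreaRect((P*1000).astype(np.float32));return im,r
if __name__=="__main__":
    im,r=board();print("boardrect",r)
    hsv=cv2.cvtColor(im,cv2.COLOR_RGB2HSV);H,S,V=[hsv[:,:,i].astype(int) for i in range(3)]
    box=lambda u0,u1,v0,v1:np.fromfunction(lambda v,u:(u>=u0)&(u<=u1)&(v>=v0)&(v<=v1),(400,640))
    for n,b in(("red",(281,301,203,223)),("black",(321,340,206,225))):
        print(n,cen("top",box(*b)&(S<110)&(V>140),.075))
    print("yellow",cen("top",box(366,398,188,222)&(H>20)&(H<35)&(S>90)&(V>150),.085))
    mk=box(390,415,145,175)&(H>100)&(H<125)&(S>120);print("marker all",cen("top",mk,.08))
    rl=box(252,438,155,182)&(S<70)&(V>120)
    v,u=np.nonzero(rl);P=np.array([ray("top",a,b,.042)[:2] for a,b in zip(u,v)])
    l=cv2.fitLine(P.astype(np.float32),cv2.DIST_HUBER,0,.01,.01).ravel();print("rail",l,len(u),P.min(0),P.max(0))
    for q in((249,175),(441.5,160)):print("stop",ray("top",*q,.05))
    c=im[95:320,180:460,::-1];cv2.imwrite("pics/crop0.png",cv2.resize(c,None,fx=2.6,fy=2.6,interpolation=cv2.INTER_CUBIC))
    # scene camera check
    im=eyes.read_camera("scene")
    for n in("red_cheese","black_cheese","marker","knife"):
        for d in cut_out("scene",n)[:5]:print(n,d["bbox"],round(d["score"],2))
    c=im[150:310,180:430,::-1]
    cv2.imwrite("pics/crop1.png",cv2.resize(c,None,fx=3,fy=3,interpolation=cv2.INTER_CUBIC))
E
python3 meas.py
```

```text
boardrect ((518.2889404296875, 38.773345947265625), (341.6944580078125, 603.4186401367188), 5.929325580596924)
red (array([0.4662, 0.1794, 0.075 ]), (np.float64(289.2457142857143), np.float64(212.66285714285715)), 175)
black (array([0.464 , 0.0808, 0.075 ]), (np.float64(330.0), np.float64(214.54605263157896)), 152)
yellow (array([ 0.4923, -0.0437,  0.085 ]), (np.float64(382.35820895522386), np.float64(203.52798507462686)), 536)
marker all (array([ 0.5977, -0.0918,  0.08  ]), (np.float64(401.5050505050505), np.float64(162.0252525252525)), 198)
rail [ 0.1105 -0.9939  0.592   0.0551] 1753 [ 0.5556 -0.1928] [0.6297 0.2832]
stop [0.5639 0.2884 0.05  ]
stop [ 0.6141 -0.1991  0.05  ]
red_cheese [241.3, 266.0, 34.3, 35.2] 0.96
red_cheese [397.6, 202.2, 18.6, 20.1] 0.82
red_cheese [434.1, 248.0, 21.6, 18.7] 0.74
red_cheese [334.5, 213.5, 27.1, 26.4] 0.58
black_cheese [308.7, 196.7, 27.0, 23.1] 0.92
black_cheese [236.6, 184.9, 16.3, 23.2] 0.17
marker [235.8, 186.7, 18.5, 23.1] 0.59
marker [315.6, 184.6, 65.7, 36.3] 0.43
knife [315.1, 183.8, 63.9, 35.7] 0.72
knife [306.9, 196.0, 29.5, 24.1] 0.43
```

View pics/crop0.png

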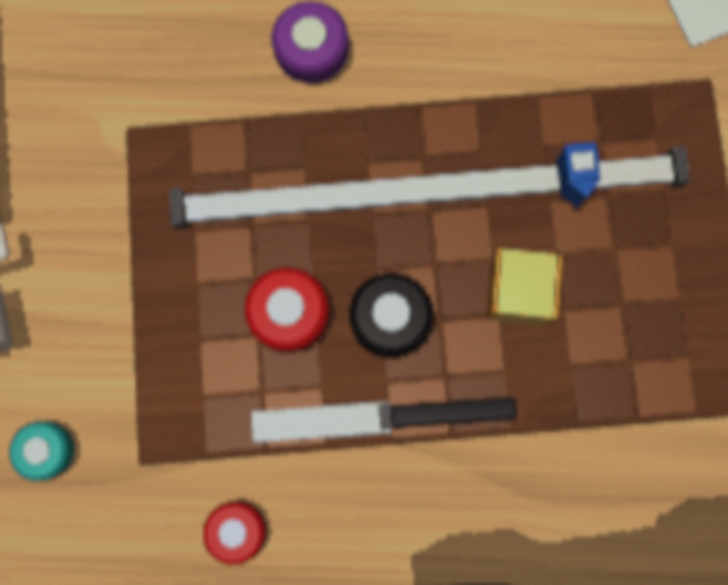

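The crop confirms the choice: the large red-waxed cheese is at crop (285,307), on the board next to the black one. The small red one is off the board at crop (233,532). Board centre is ≈(0.518,0.039) with yaw ≈0.107, and the red top is at (0.466,0.179). I'm now moving above it with the fingers shut.

```bash
python3 -m inch '[[[0.8,-0.98,0,0,0,0,-1],[0.8,-0.98,0,0,0,0,-1],[0.8,-0.98,0,0,0,0,-1],[0.8,-0.98,0,0,0,0,-1],[0.8,-0.98,0,0,0,0,-1],[0.8,-0.98,0,0,0,0,-1],[0.8,-0.98,0,0,0,0,-1],[0.8,-0.98,0,0,0,0,-1],[0.8,-0.98,0,0,0,0,-1],[0.8,-0.98,0,0,0,0,-1],[0.8,-0.98,0,0,0,0,-1],[0.8,-0.98,0,0,0,0,-1]]]' 20
python3 -m inch '[[[0.8,-0.98,0,0,0,0,-1],[0.8,-0.98,0,0,0,0,-1],[0.8,-0.98,0,0,0,0,-1],[0.8,-0.98,0,0,0,0,-1],[0.8,-0.98,0,0,0,0,-1],[0.8,-0.98,0,0,0,0,-1],[0.8,-0.98,0,0,0,0,-1],[0.8,-0.98,0,0,0,0,-1],[0.8,-0.98,0,0,0,0,-1],[0.8,-0.98,0,0,0,0,-1],[0.8,-0.98,0,0,0,0,-1],[0,0,0,0,0,0,-1]]]'
```

```text
time_s: 2.25
ee_pos: [0.265, -0.2559, 0.2502]
tcp_rot: [[0.968, 0.25, 0.0], [0.25, -0.968, -0.0], [0.0, 0.001, -1.0]]
wrist_force: [-0.3, 0.1, -0.5]
finger_gap: -0.0
grip_force: 0.0
time_s: 3.45
ee_pos: [0.382, -0.0022, 0.2501]
tcp_rot: [[0.967, 0.254, 0.001], [0.254, -0.967, 0.001], [0.001, -0.0, -1.0]]
wrist_force: [-0.2, 0.3, 0.1]
finger_gap: -0.004
grip_force: 0.0
```

Run:
```python
from h import *
for n,c in(("scene",(325,385,200,245)),):
    im=eyes.read_camera(n);h=cv2.cvtColor(im,cv2.COLOR_RGB2HSV).astype(int)
    m=np.zeros((400,640),bool);m[213:227,338:356]=1;m&=(h[:,:,1]<120)&(h[:,:,2]>140)
    v,u=np.nonzero(m);print(len(u),u.mean(),v.mean(),ray(n,u.mean(),v.mean(),.076))
    h2=np.zeros((400,640),bool);h2[183:208,232:258]=1;h2&=(h[:,:,1]<110)&(h[:,:,2]>150);v,u=np.nonzero(h2);print("mk label",len(u),u.mean(),v.mean(),ray(n,u.mean(),v.mean(),.091))
print("top label",ray("top",404.2,156.9,.091), ray("top",289.6,213.1,.076))
s=ctrl.get_obs();print(s["ee_pos"],s["tcp_rot"],s["finger_gap"],s["time_s"])
```

```text
94 346.25531914893617 218.95744680851064 [0.4664238  0.17970395 0.076     ]
mk label 118 243.08474576271186 196.67796610169492 [ 0.63228279 -0.06660529  0.091     ]
top label [ 0.60752213 -0.09625174  0.091     ] [0.46499749 0.17839652 0.076     ]
[ 0.38137135 -0.00323395  0.25003557] [[ 9.67462097e-01  2.53015968e-01  1.05390609e-04]
 [ 2.53015988e-01 -9.67462059e-01 -2.72345089e-04]
 [ 3.30537588e-05  2.90149060e-04 -9.99999957e-01]] 0.0009152299724129706 3.5
```

```bash
python3 -m inch '[[[0.8,-0.97,0,0,0,0,-1],[0.8,-0.97,0,0,0,0,-1],[0.8,-0.97,0,0,0,0,-1],[0.8,-0.97,0,0,0,0,-1],[0.8,-0.97,0,0,0,0,-1],[0.8,-0.97,0,0,0,0,-1],[0.8,-0.97,0,0,0,0,-1],[0.8,-0.97,0,0,0,0,-1],[0,0,0,0,0,0.85,-1],[0,0,0,0,0,0.85,-1],[0,0,0,0,0,0,-1],[0,0,0,0,0,0,-1]]]'
python3 -m inch '[[[0,0,1,0,0,0,-1],[0,0,1,0,0,0,-1],[0,0,1,0,0,0,-1],[0,0,1,0,0,0,-1],[0,0,0.5,0,0,0,-1],[0,0,0,0,0,0,-1],[0,0,0,0,0,0,-1]]]'
```

```text
time_s: 4.7
ee_pos: [0.471, 0.1482, 0.25]
tcp_rot: [[0.99, 0.142, -0.004], [0.142, -0.99, 0.023], [-0.001, -0.023, -1.0]]
wrist_force: [0.1, -0.3, -0.2]
finger_gap: -0.001
grip_force: 0.0
time_s: 5.4
ee_pos: [0.471, 0.1505, 0.1606]
tcp_rot: [[0.989, 0.145, -0.004], [0.145, -0.989, 0.024], [-0.0, -0.024, -1.0]]
wrist_force: [0.4, -0.2, 0.1]
finger_gap: -0.002
grip_force: 0.0
```

Run:
```python
from h import *
im=eyes.read_camera("scene");c=im[110:270,240:440,::-1]
cv2.imwrite("pics/pt.png",cv2.resize(c,None,fx=3.5,fy=3.5,interpolation=cv2.INTER_CUBIC))
s=ctrl.get_obs();print(s["ee_pos"],s["tcp_rot"][:2])
p=s["ee_pos"].copy() if hasattr(s["ee_pos"],"copy") else list(s["ee_pos"]);p[2]-=.019;q=proj("scene",p);print("tip px crop",(q-[240,110])*3.5)
```

```text
[0.47135365 0.15051347 0.16091825] [[ 0.98937989  0.14532353 -0.00291809]
 [ 0.14535165 -0.98909193  0.02387573]]
tip px crop [345.13588409 298.06969224]
```

View pics/pt.png

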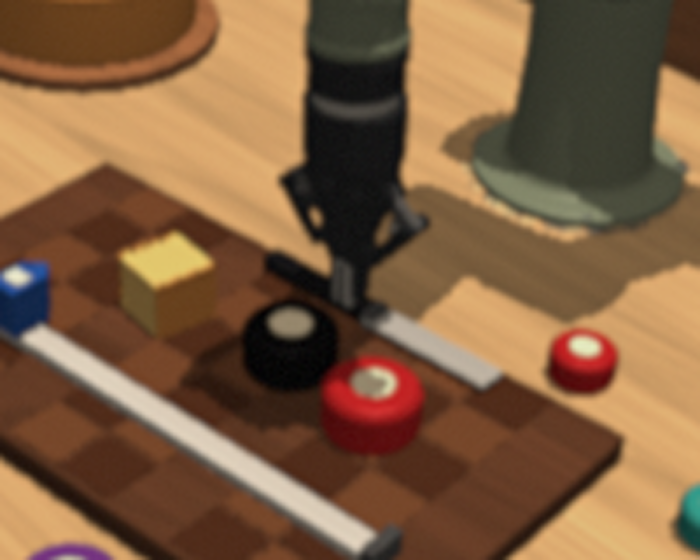

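The view shows the fingertips at crop (345,305), about 3 cm short of the red cheese's centre (373,383) in y. I'm correcting the offset and the small tilt, then lowering and holding.

```bash
python3 -m inch '[[[0,-0.75,0,0,0,0,-1],[0,-0.7,0,0,0,0,-1],[0,0,0,-0.28,0,0.45,-1],[0,0,0,0,0,0,-1],[0,0,0.7,0,0,0,-1],[0,0,0.7,0,0,0,-1],[0,0,0,0,0,0,-1],[0,0,0,0,0,0,-1]]]'
```

```text
time_s: 6.25
ee_pos: [0.4706, 0.1503, 0.1329]
tcp_rot: [[0.989, 0.146, -0.006], [0.146, -0.989, 0.022], [-0.003, -0.023, -1.0]]
wrist_force: [-0.0, -0.7, 0.2]
finger_gap: 0.0
grip_force: 0.0
```

Run:
```python
from h import *
s=ctrl.get_obs();print(np.round(s["q"],3),s["ee_pos"],s["time_s"])
```

```text
[ 0.146  0.341 -0.504  0.729  0.023  3.142] [0.47058907 0.15033774 0.13289572] 6.25
```

Joint 6 is at its 3.14 limit. A half turn the other way gives the same finger alignment, so I'll raise and turn about −178°.

```bash
python3 -m inch '[[[0,0,-1,0,0,0,-1],[0,0,-1,0,0,0,-1],[0,0,-1,0,0,-1,-1],[0,0,0,0,0,-1,-1],[0,0,0,0,0,-1,-1],[0,0,0,0,0,-1,-1],[0,0,0,0,0,-1,-1],[0,0,0,0,0,-1,-1],[0,0,0,0,0,-1,-1],[0,0,0,0,0,-1,-1],[0,0,0,0,0,-1,-1],[0,0,0,0,0,-1,-1]]]'
python3 -m inch '[[[0,0,0,0,0,-1,-1],[0,0,0,0,0,-1,-1],[0,0,0,0,0,-1,-1],[0,0,0,0,0,-1,-1],[0,0,0,0,0,-1,-1],[0,0,0,0,0,-1,-1],[0,0,0,0,0,-1,-1],[0,0,0,0,0,-1,-1],[0,0,0,0,0,-1,-1],[0,0,0,0,0,-1,-1],[0,0,0,0,0,-1,-1],[0,0,0,0,0,-1,-1]]]'
python3 -m inch '[[[0,0,0,0,0,-1,-1],[0,0,0,0,0,-1,-1],[0,0,0,0,0,-1,-1],[0,0,0,0,0,-1,-1],[0,0,0,0,0,-1,-1],[0,0,0,0,0,-1,-1],[0,0,0,0,0,-1,-1],[0,0,0,0,0,-1,-1],[0,0,0,0,0,-1,-1],[0,0,0,0,0,-1,-1],[0,0,0,0,0,-1,-1],[0,0,0,0,0,0,-1]]]'
```

```text
time_s: 7.45
ee_pos: [0.4715, 0.1492, 0.1938]
tcp_rot: [[0.521, 0.854, -0.004], [0.853, -0.521, 0.023], [0.017, -0.015, -1.0]]
wrist_force: [0.2, 0.1, 0.1]
finger_gap: 0.003
grip_force: 0.0
time_s: 8.65
ee_pos: [0.4715, 0.1491, 0.1938]
tcp_rot: [[-0.479, 0.878, -0.004], [0.878, 0.479, 0.023], [0.022, 0.007, -1.0]]
wrist_force: [-1.0, 0.9, 0.6]
finger_gap: 0.0
grip_force: 0.0
time_s: 9.85
ee_pos: [0.4715, 0.1492, 0.1937]
tcp_rot: [[-0.993, 0.115, -0.004], [0.115, 0.993, 0.023], [0.007, 0.022, -1.0]]
wrist_force: [0.3, -0.1, -0.1]
finger_gap: 0.004
grip_force: 0.0
```

```bash
python3 -m inch '[[[0,0,0,0.26,-0.08,0,-1],[0,0,0,0,0,-0.85,-1],[0,0,0,0,0,-0.85,-1],[0,0,0,0,0,-0.85,-1],[0.11,0.76,0,0,0,0,-1],[0,0.76,0,0,0,0,-1],[0,0,0,0,0,0,-1],[0,0,0,0,0,0,-1]]]'
```

```text
time_s: 10.65
ee_pos: [0.4656, 0.1792, 0.1929]
tcp_rot: [[-0.994, -0.107, -0.001], [-0.107, 0.994, -0.002], [0.001, -0.002, -1.0]]
wrist_force: [0.1, 0.1, 0.2]
finger_gap: -0.001
grip_force: 0.0
```

```bash
python3 -m inch '[[[0,0,0.9,0,0,0,-1],[0,0,0.9,0,0,0,-1],[0,0,0.8,0,0,0,-1],[0,0,0.6,0,0,0,-1],[0,0,0,0,0,0,-1],[0,0,0,0,0,0,-1],[0,0,0,0,0,0,-1],[0,0,0,0,0,0,-1],[0,0,0,0,0,0,-1],[0,0,0,0,0,0,-1],[0,0,0,0,0,0,-1],[0,0,0,0,0,0,-1]]]'
python3 - <<'E'
from h import *
im=eyes.read_camera("scene");c=im[110:270,240:440,::-1]
cv2.imwrite("pics/pt2.png",cv2.resize(c,None,fx=3.5,fy=3.5,interpolation=cv2.INTER_CUBIC))
print(ctrl.get_obs()["ee_pos"])
E
```

```text
time_s: 11.85
ee_pos: [0.4656, 0.1791, 0.1289]
tcp_rot: [[-0.994, -0.107, -0.001], [-0.107, 0.994, -0.001], [0.001, -0.001, -1.0]]
wrist_force: [-0.3, 0.1, -0.5]
finger_gap: 0.002
grip_force: 0.0
[0.46551644 0.17906109 0.12879948]
```

View pics/pt2.png

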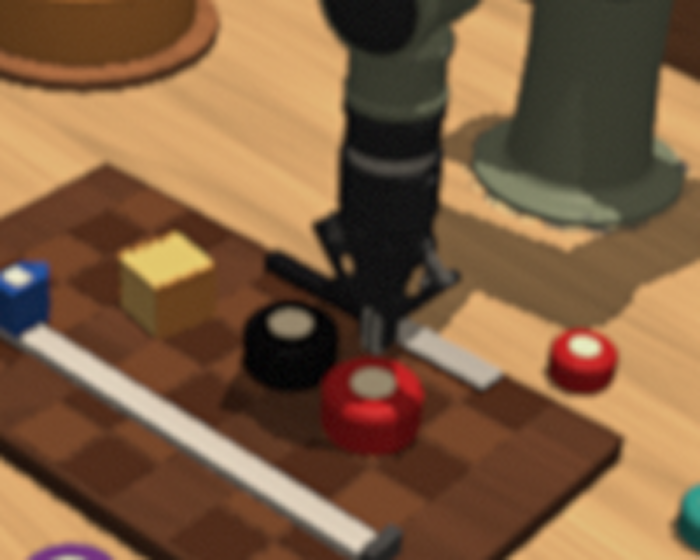

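The fingertips at crop (372,345) hover directly above the red cheese's disc (373,383) with a clear gap. I'm holding the pose for over 2 s, then rising.

```bash
python3 -m inch '[[[0,0,0,0,0,0,-1],[0,0,0,0,0,0,-1],[0,0,0,0,0,0,-1],[0,0,0,0,0,0,-1],[0,0,0,0,0,0,-1],[0,0,0,0,0,0,-1],[0,0,0,0,0,0,-1],[0,0,0,0,0,0,-1],[0,0,0,0,0,0,-1],[0,0,0,0,0,0,-1],[0,0,0,0,0,0,-1],[0,0,0,0,0,0,-1]]]' >/dev/null
python3 -m inch '[[[0,0,0,0,0,0,-1],[0,0,0,0,0,0,-1],[0,0,0,0,0,0,-1],[0,0,0,0,0,0,-1],[0,0,0,0,0,0,-1],[0,0,0,0,0,0,-1],[0,0,-1,0,0,0,-1],[0,0,-1,0,0,0,-1],[0,0,-1,0,0,0,-1],[0,0,-1,0,0,0,-1],[0,0,-1,0,0,0,-1],[0,0,0,0,0,0,-1]]]'
python3 -m inch '[[[-0.93,0,0,0,0,0,-1],[-0.93,0,0,0,0,0,-1],[-0.93,0,0,0,0,0,-1],[-0.93,-1,0,0,0,0,-1],[-0.93,-1,0,0,0,0,-1],[-0.93,-1,0,0,0,0,-1],[0,-1,0,0,0,0,-1],[0,-1,0,0,0,0,-1],[0,-1,0,0,0,0,-1],[0,-1,0,0,0,0,-1],[0,-1,0,0,0,0,-1],[0,-1,0,0,0,0,-1]]]'
python3 -m inch '[[[0,-1,0,0,0,0,-1],[0,-1,0,0,0,0,-1],[0,-1,0,0,0,0,-1],[0,-1,0,0,0,0,-1],[0,-1,0,0,0,0,-1],[0,-1,0,0,0,0,-1],[0,-1,0,0,0,0,-1],[0,-1,0,0,0,0,-1],[0,0,0,0,0,0,-1],[0,0,0,0,0,0,-1]]]'
```

```text
time_s: 14.3
ee_pos: [0.4673, 0.1796, 0.2313]
tcp_rot: [[-0.994, -0.107, 0.004], [-0.107, 0.994, 0.0], [-0.004, -0.0, -1.0]]
wrist_force: [0.0, 0.7, -0.2]
finger_gap: -0.002
grip_force: 0.0
time_s: 15.5
ee_pos: [0.5954, 0.0113, 0.2275]
tcp_rot: [[-0.994, -0.107, -0.002], [-0.107, 0.994, -0.001], [0.003, -0.0, -1.0]]
wrist_force: [-0.4, 0.7, -0.6]
finger_gap: -0.003
grip_force: 0.0
time_s: 16.5
ee_pos: [0.6129, -0.1474, 0.2285]
tcp_rot: [[-0.994, -0.106, -0.001], [-0.106, 0.994, -0.0], [0.001, -0.0, -1.0]]
wrist_force: [0.1, 1.0, 0.1]
finger_gap: -0.001
grip_force: 0.0
```

Run:
```python
from h import *
im=eyes.read_camera("top");c=im[110:260,300:500,::-1]
cv2.imwrite("pics/mk.png",cv2.resize(c,None,fx=3.5,fy=3.5,interpolation=cv2.INTER_CUBIC))
s=ctrl.get_obs();print(s["ee_pos"],np.round(s["q"],2))
```

```text
[ 0.61280444 -0.14679907  0.22861216] [-0.35  0.49  0.    1.08 -0.   -0.46]
```

```bash
python3 -m inch '[[[0,0,1,0,0,0,-1],[0,0,1,0,0,0,-1],[0,0,1,0,0,0,-1],[0,0,1,0,0,0,-1],[0,0,1,0,0,0,-1],[0,0,0,0,0,0,-1]]]'
python3 - <<'E'
from h import *
im=eyes.read_camera("scene");c=im[100:240,180:340,::-1]
cv2.imwrite("pics/mk2.png",cv2.resize(c,None,fx=4,fy=4,interpolation=cv2.INTER_CUBIC))
E
```

```text
time_s: 17.15
ee_pos: [0.6108, -0.1453, 0.1261]
tcp_rot: [[-0.994, -0.108, -0.006], [-0.108, 0.994, 0.001], [0.006, 0.002, -1.0]]
wrist_force: [0.0, 0.6, -0.8]
finger_gap: -0.001
grip_force: 0.0
```

View pics/mk2.png

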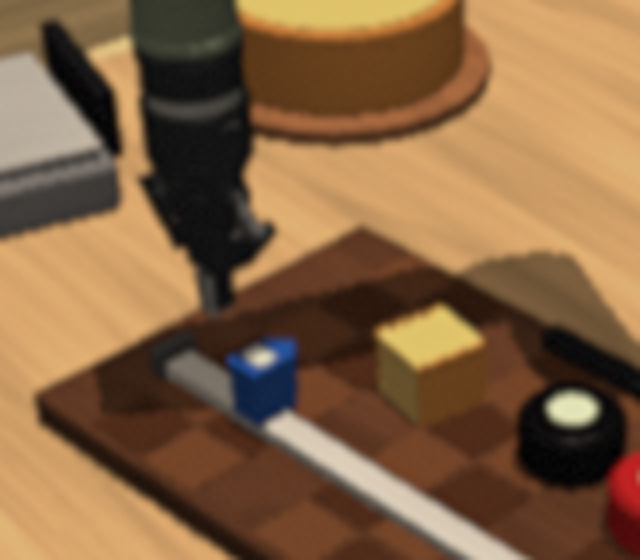

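The marker (crop (264,380)) is clear of the fingertips at (213,305), which are above the rail between the stop and the marker. I'm lowering and pushing gently, stopping short to re-measure.

```bash
python3 -m inch '[[[0,-0.15,0.8,0,0,0,-1],[0,0,0.8,0,0,0,-1],[0,0,0.7,0,0,0,-1],[0,0,0,0,0,0,-1],[0,0.4,0,0,0,0,-1],[0,0.4,0,0,0,0,-1],[0,0.4,0,0,0,0,-1],[0,0.4,0,0,0,0,-1],[0,0.4,0,0,0,0,-1],[0,0.4,0,0,0,0,-1]]]'
python3 -m inch '[[[0,0.5,0,0,0,0,-1],[0,0.5,0,0,0,0,-1],[0,0.5,0,0,0,0,-1],[0,0.5,0,0,0,0,-1],[0,0.5,0,0,0,0,-1],[0,0.5,0,0,0,0,-1],[0,0.5,0,0,0,0,-1],[0,0.5,0,0,0,0,-1],[0,0.5,0,0,0,0,-1],[0,0.5,0,0,0,0,-1]]]'
```

```text
time_s: 18.2
ee_pos: [0.6085, -0.102, 0.0835]
tcp_rot: [[-0.994, -0.107, 0.0], [-0.107, 0.994, -0.002], [-0.0, -0.002, -1.0]]
wrist_force: [0.4, -1.6, 1.6]
finger_gap: -0.002
grip_force: 1.1
time_s: 19.2
ee_pos: [0.5972, -0.0021, 0.0828]
tcp_rot: [[-0.994, -0.107, -0.001], [-0.107, 0.994, -0.001], [0.001, -0.001, -1.0]]
wrist_force: [2.0, -1.8, 1.6]
finger_gap: -0.001
grip_force: 1.2
```

```bash
python3 -m inch '[[[0,0.5,0,0,0,0,-1],[0,0.5,0,0,0,0,-1],[0,0.5,0,0,0,0,-1],[0,0.5,0,0,0,0,-1],[0,0.5,0,0,0,0,-1],[0,0.5,0,0,0,0,-1],[0,0.5,0,0,0,0,-1],[0,0.5,0,0,0,0,-1],[0,0.5,0,0,0,0,-1],[0,0.5,0,0,0,0,-1],[0,0.4,0,0,0,0,-1],[0,0.4,0,0,0,0,-1]]]'
python3 -m inch '[[[0,0.3,0,0,0,0,-1],[0,0.2,0,0,0,0,-1],[0,0.1,0,0,0,0,-1],[0,0,0,0,0,0,-1],[0,0,0,0,0,0,-1]]]'
cat > mk.py <<'E'
from h import *
np.set_printoptions(precision=4,suppress=True)
ey=np.array([-.107,.994,0]);ex=np.array([.994,.107,0])
def show(n,p):print(n,p,"along",p@ey,"across",p@ex)
for cam in("top","scene"):
    im=eyes.read_camera(cam);h=cv2.cvtColor(im,cv2.COLOR_RGB2HSV).astype(int)
    blue=(h[:,:,0]>100)&(h[:,:,0]<124)&(h[:,:,1]>110)&(h[:,:,2]>50)
    blue=blue.astype(np.uint8);bd=np.zeros_like(blue)
    u0,v0=(225,120) if cam=="top" else (187,160)
    u1,v1=(470,215) if cam=="top" else (415,300);bd[v0:v1,u0:u1]=1
    n,l,st,c=cv2.connectedComponentsWithStats(blue*bd);i=1+st[1:,4].argmax();b=st[i];print(cam,b)
    sl=np.zeros_like(blue);sl[b[1]:b[1]+b[3],b[0]:b[0]+b[2]]=1
    hull=cv2.fillConvexPoly(np.zeros_like(blue),cv2.convexHull(np.argwhere(l==i)[:,::-1].astype(np.int32)),1)
    w=hull.astype(bool)&(h[:,:,1]<110)&(h[:,:,2]>90);v,u=np.nonzero(w)
    if len(u):show("label",ray(cam,u.mean(),v.mean(),.091))
    cx,cy=proj(cam,[.466,.179,.076]);v,u=np.mgrid[:400,:640]
    m=(np.hypot(u-cx,v-cy)<9)&(h[:,:,1]<120)&(h[:,:,2]>110);v,u=np.nonzero(m)
    if len(u):show("red %d"%len(u),ray(cam,u.mean(),v.mean(),.076))
    y,x=int(cy),int(cx);y=y-20
    cv2.imwrite(f"pics/k_{cam}.png",cv2.resize(im[y-50:y+50,x-60:x+60,::-1],None,fx=4,fy=4,interpolation=cv2.INTER_CUBIC))
s=ctrl.get_obs();show("tcp",np.array(s["ee_pos"]));print(s["time_s"])
A,B=[cv2.imread(f"pics/k_{c}.png") for c in("top","scene")];import sys
cv2.imwrite(f"pics/{sys.argv[1]}.png",cv2.resize(np.hstack([A,B]),(800,333)))
E
python3 mk.py k1
```

```text
time_s: 20.4
ee_pos: [0.5846, 0.1131, 0.0826]
tcp_rot: [[-0.994, -0.107, -0.001], [-0.107, 0.994, -0.001], [0.002, -0.001, -1.0]]
wrist_force: [-0.6, -3.1, 2.3]
finger_gap: 0.003
grip_force: 1.1
time_s: 20.9
ee_pos: [0.5835, 0.1246, 0.0825]
tcp_rot: [[-0.994, -0.107, -0.001], [-0.107, 0.994, 0.0], [0.001, 0.0, -1.0]]
wrist_force: [-0.0, -0.4, 1.3]
finger_gap: 0.0
grip_force: 0.0Traceback (most recent call last):
  File "mk.py", line 11, in <module>
    n,l,st,c=cv2.connectedComponentsWithStats(blue*bd);i=1+st[1:,4].argmax();b=st[i];print(cam,b)
                                                           ~~~~~~~~~~~~~~~^^
ValueError: attempt to get argmax of an empty sequence
```

```bash
sed -i 's/i=1+st\[1:,4\].argmax();b=st\[i\];print(cam,b)/i=1+(st[1:,4].argmax() if n>1 else -1);b=st[i];print(cam,b,n)/' mk.py; python3 mk.py k1
```

```text
top [     0      0    640    400 256000] 1
label [0.354  0.1692 0.091 ] along 0.13032880238505176 across 0.36997915363090517
scene [301 222  16  24 255] 2
label [0.5789 0.1542 0.091 ] along 0.09134942918607272 across 0.5919245280463064
red 94 [0.4664 0.1797 0.076 ] along 0.12871837728232272 across 0.4828535772189907
tcp [0.5836 0.1244 0.0826] along 0.06117161804465994 across 0.593443684352025
21.05
```

View pics/k1.png

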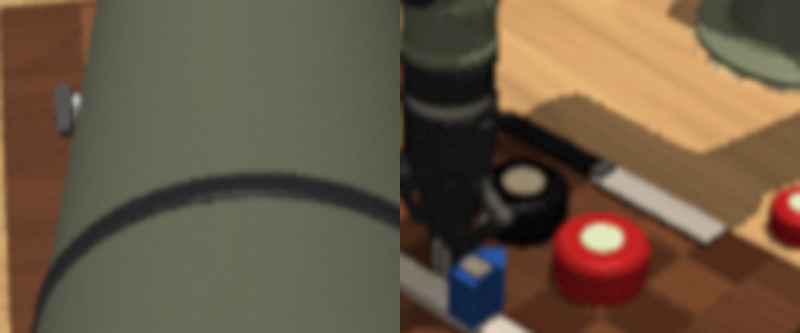

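In the scene view the marker (composite (477,275)) stands ahead of the fingers, about 37 mm short of the red cheese along the rail (0.0913 vs 0.1283). The top view is blocked by the arm. I'm pushing the rest.

```bash
python3 -m inch '[[[0,0.3,0,0,0,0,-1],[0,0.4,0,0,0,0,-1],[0,0.4,0,0,0,0,-1],[0,0.3,0,0,0,0,-1],[0,0.25,0,0,0,0,-1],[0,0.15,0,0,0,0,-1],[0,0.05,0,0,0,0,-1],[0,0,0,0,0,0,-1],[0,0,0,0,0,0,-1]]]'; python3 mk.py k2
```

```text
time_s: 21.95
ee_pos: [0.5796, 0.1615, 0.0828]
tcp_rot: [[-0.994, -0.107, -0.001], [-0.107, 0.994, 0.0], [0.001, 0.0, -1.0]]
wrist_force: [0.6, -0.6, -0.4]
finger_gap: -0.0
grip_force: 0.0
top [     0      0    640    400 256000] 1
label [0.374 0.188 0.091] along 0.1468850301978507 across 0.3918455247216493
scene [311 228  17  25 265] 2
label [0.5762 0.1912 0.091 ] along 0.12835240451294114 across 0.5932421998679206
red 94 [0.4664 0.1797 0.076 ] along 0.12871837728232272 across 0.4828535772189907
tcp [0.5797 0.1613 0.0828] along 0.09830529211411487 across 0.5934877689471812
22.05
```

Aligned within 1 mm. I'm retreating: back off along −y, rise, then swing the arm clear so the top camera can see.

```bash
python3 -m inch '[[[0,-0.5,0,0,0,0,-1],[0,-0.8,0,0,0,0,-1],[0,-0.3,-0.6,0,0,0,-1],[0,0,-1,0,0,0,-1],[0,0,-1,0,0,0,-1],[0,0,-1,0,0,0,-1],[0,0,-1,0,0,0,-1],[0,0,-1,0,0,0,-1],[0,0,-1,0,0,0,-1],[0,0,-1,0,0,0,-1],[0,-1,0,0,0,0,-1],[0,-1,0,0,0,0,-1]]]' 
python3 -m inch '[[[0,-1,0,0,0,0,-1],[0,-1,0,0,0,0,-1],[0,-1,0,0,0,0,-1],[0,-1,0,0,0,0,-1],[0,-1,0,0,0,0,-1],[0,-1,0,0,0,0,-1],[0,-1,0,0,0,0,-1],[0,-1,0,0,0,0,-1],[0,-1,0,0,0,0,-1],[0,-1,0,0,0,0,-1],[0,-1,0,0,0,0,-1],[0,-1,0,0,0,0,-1]]]' >/dev/null
python3 -m inch '[[[0,-1,0,0,0,0,-1],[0,-1,0,0,0,0,-1],[0,-1,0,0,0,0,-1],[0,-1,0,0,0,0,-1],[0,-1,0,0,0,0,-1],[0,-1,0,0,0,0,-1],[0,-1,0,0,0,0,-1],[0,-1,0,0,0,0,-1],[0,0,0,0,0,0,-1],[0,0,0,0,0,0,-1]]]'; python3 mk.py k3
```

```text
time_s: 23.25
ee_pos: [0.5882, 0.0888, 0.2368]
tcp_rot: [[-0.994, -0.107, 0.002], [-0.107, 0.994, -0.001], [-0.002, -0.001, -1.0]]
wrist_force: [0.4, 0.2, -0.9]
finger_gap: -0.002
grip_force: 0.0
time_s: 25.45
ee_pos: [0.6301, -0.3085, 0.2346]
tcp_rot: [[-0.994, -0.106, -0.001], [-0.106, 0.994, -0.0], [0.001, 0.0, -1.0]]
wrist_force: [-0.4, 0.2, -0.7]
finger_gap: -0.001
grip_force: 0.0
top [280 160  13  23 170] 2
label [0.5768 0.192  0.091 ] along 0.1291128399380299 across 0.5938484945613788
red 182 [0.4659 0.1792 0.076 ] along 0.128308007251279 across 0.48228759377242075
scene [311 229  17  24 249] 2
label [0.5767 0.1909 0.091 ] along 0.12803987960366237 across 0.5936320084889497
red 94 [0.4664 0.1797 0.076 ] along 0.12871837728232272 across 0.4828535772189907
tcp [ 0.6303 -0.3074  0.2349] along -0.3729750710790611 across 0.5935884755507046
25.55
```

View pics/k3.png

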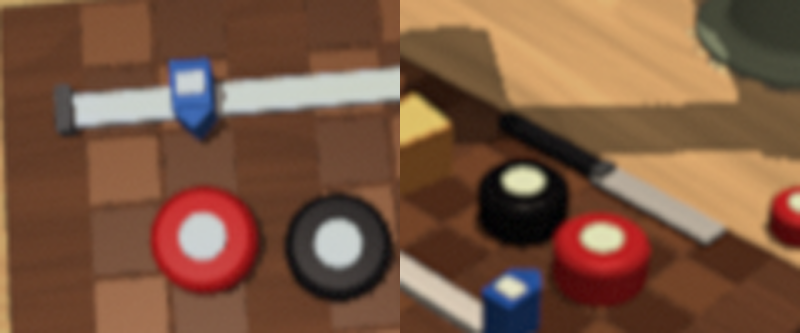

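The marker's nose (composite (202,135)) points straight at the red cheese's disc (203,237). Both cameras agree within 1 mm, and nothing else has moved.

```bash
python3 -c "
from rig import ctrl
print(ctrl.close_job())"
```

```text
the job is handed in; nothing more can be done
None
```

I held the shut fingertips about 35 mm above the red cheese for over two seconds, then pushed the marker, ungripped, to within about 1 mm of squarely in front of it; I saw nothing else move, and the job is handed in at about 25.6 s.

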